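# Load the module into the test chamber and lock it up

### The job

Load the aluminium module into the test chamber: in its rack it can be held only by its long sides, in the drawer only by its two ends, so set it down flat on the bench clear of the rack, let go, and take it again the other way before lowering it between the two black rails of the open drawer, flat on the floor and midway between the side walls. Once it is let go there, push the drawer fully home, and only after that press the raised hook all the way down over the drawer front. Leave the black-lidded jar where it stands.

Things in the scene. Friction and masses are not known exactly. Their poses are not given: they have to be found in the camera images.
- module: The module: plain cast aluminium box, 42 mm (x) by 66 mm (y) by 36 mm high, 0.16 kg, dark end plates at its +y and -y ends, flat vented top. Origin at the centre of its underside, z up. It starts in the rack; either end may point either way in the drawer.
- rack_seat (a point): Centre of the rack's seat, on which the module stands at the start, 10 mm above the bench. The rack is a fixed grey plastic base 76 (x) by 104 (y) by 10 mm with two end cheeks, 9 mm thick and 48 mm wide, rising to 45 mm above the bench at y = +-35 to +-44 mm: they cover the module's ends, its long sides (facing +x and -x) are free.
- chamber: The test chamber: fixed grey steel box, 90 mm deep (x), 158 mm wide (y), 70 mm high, open at its front, which faces its own -x and lies at x = -45 mm. Origin at the centre of its underside.
- drawer (a joint): How far the chamber's drawer is pulled out, m: 0 is fully home, 0.080 the outer stop; it starts at about 0.075 and slides along the chamber's x axis (friction about 1.5 N).
- nest (a point): Centre of the module's place on the drawer floor (10 mm above the bench), moves with the drawer; axes as the chamber's. Two black rails stand at x = +-24 mm (48 mm apart, 40 mm long in y, flared tops 54 mm above the bench): the module's length lies along y. Beyond the rails the floor is open to the side walls at y = +-67 mm (40 mm above the bench), so fingers fit only at the module's two ends.
- push_pad (a point): Centre of the black rubber push pad on the outside of the drawer's front panel, 33 mm above the bench, 22 mm to the chamber's +y side; moves with the drawer. Push it along the chamber's +x. The panel is 158 mm wide, 6 mm thick, its top 58 mm above the bench, its inner face 32 mm before the nest; the drawer's back wall (40 mm) is 32 mm behind the nest.
- hook (a joint): Angle of the steel hook on the chamber's roof, rad: 0 is fully down, its tooth in front of the drawer panel, and it grows as it is raised to 1.35; it starts raised and stays where it is left (about 2 N at the tab moves it).
- hook_hinge (a point): Hinge of the hook: 17 mm behind the chamber's origin in x, 64.5 mm to its -y side, 82 mm above the bench; the hinge line runs along the chamber's y.
- hook_tab (a point): Upper face of the black thumb tab (26 by 18 mm) at the hook's free end, 88 mm from the hinge line and 7 mm above the arm's centre line; at 0 rad it lies in front of the drawer panel, 89 mm above the bench. Axes turn with the hook.
- jar: Bystander: jar with a black lid, 57 mm across, 93 mm high. Origin at its underside's centre.

How it is judged:
On the way, in this order (a step that is already met when the one before it is completed fails the run):
1. the module stands flat on the bench, clear of the rack, and is let go (height (world z) of module between -0.004 and 0.006 m and angle between module's own z axis and vertical below 0.1 rad and horizontal distance between module and rack_seat above 0.05 m and contact force between the fingers and module below 0.1 N and linear speed of module below 0.02 m/s), for 0.2 s.
2. the module lies between the rails on the drawer floor and is let go (z of module in the frame of nest between -0.004 and 0.005 m and x of module in the frame of nest between -0.006 and 0.006 m and y of module in the frame of nest between -0.015 and 0.015 m and angle between module's own z axis and vertical below 0.1 rad and contact force between the fingers and module below 0.1 N), for 0.2 s.
3. the drawer is fully home (value of joint drawer below 0.004 m), for 0.2 s.
At the end, for the whole second after the job is handed in: The module rests flat (within 0.1 rad) on the drawer floor between the rails, within 6 mm across and 15 mm along them of the nest's centre; the drawer is home within 4 mm; the hook is down within 0.06 rad (z of module in the frame of nest between -0.004 and 0.005 m and x of module in the frame of nest between -0.006 and 0.006 m and y of module in the frame of nest between -0.015 and 0.015 m and angle between module's own z axis and vertical below 0.1 rad and linear speed of module below 0.02 m/s and value of joint drawer below 0.004 m and value of joint hook below 0.06 rad); the robot touches nothing.
It fails at once if the hook is brought down while the drawer is still out (value of joint hook below 0.35 rad and value of joint drawer above 0.01 m).
It fails at once if the jar is shoved more than 30 mm or tipped (distance of jar from where it was at the start of the episode above 0.03 m or angle between jar's own z axis and vertical above 0.5 rad).
It also fails if it takes over 69 s, if anything falls off the work surface, if the arm or the gripper's body presses on something with over 40 N, if the wrist force passes 120 N, or if a joint passes its speed limit or range.

### The arm

A 6-joint arm with a two-finger parallel gripper is mounted at the origin on a cart in front of the work surface, level with it; the furniture and walls round the work are solid. World frame = base frame: x ahead of the robot, y to its left, z up, the work surface at z = 0. Lengths are in m, angles in rad, forces in N, time in s.
With the tool pointing down it reaches from about 0.35 to 1 m from the base axis. Payload 7.1 kg.
Tool frame: the origin (TCP) lies midway between the tips of the shut fingers; the grasp point (between the pads) lies 19 mm behind it (ctrl.grasp_offset is the distance from the TCP to the grasp point, in m); x points along the fingers, z is the direction in which the jaws open and shut, and the axes are right-handed (so a half turn about x gives the same grasp; the last joint's range is limited). The gripper opens to 85 mm and grips with 20 to 120 N. Pads are 22 mm wide; open, the fingers measure 114 mm over their backs; the gripper's body (76 mm by 85 mm) begins 54 mm behind the grasp point. The pads swing forward as they close: fully open they stand 13 mm farther back than shut.
Start: joints at [1.205, 0.423, 1.63, -0, 1.089, -0.019], TCP at [0.212, 0.588, 0.231] pointing down, gripper open.
Joint ranges: [-3, 3], [-0.9, 2.11], [0.09, 2.58], [-1.31, 4.45], [0.11, 2.69], [-2.54, 2.54]. Speed limits (rad/s): [2.39, 2.39, 3.01, 3.14, 3.14, 3.14].

### API

Orientations are given as a unit quaternion [x, y, z, w].
In Python, from workcell import ctrl gives the robot as it stands.
- The arm moves only by the tool apply_moves, never from a script. Its argument "deltas" is a list of rows, each a list of 5 numbers: the shift along the tool's x, y, z in mm, then the turn about the tool's x in rad, then the closure, from -1 (fully open) to 1 (shut). In form: [[dx, dy, dz, twist, fingers], ...]. A call has 1 to 8 rows; each row shifts and turns the pose as measured when the row begins, along the tool's axes as they then stand; what a row does not reach is not made up. A row lasts 1/8 s, in which the tool goes at most 62.5 mm and 10.7 degrees, less where a joint would pass 70% of its speed; a pose out of reach is approached as far as the arm can. A call is refused whole if a number of a shift passes 62.5 or a number of a turn 0.188, either way. A call with a gripper value outside its range is refused whole. The fingers move at their own pace and stop on an object; the grip force is fixed at half the most. Time passes only in rows, so rows that do not move let the fingers close. It gives the time, the measured TCP pose, the force and the opening at its end, in the units of the state.
- ctrl.sense(): the state, without advancing time (a new reading comes with each control period).
- ctrl.snapshot(name): name is "scene" or "top" or "wrist"; returns (picture, depth): 400x640x3 uint8, blue, green, red; 400x640 float32, m along the optical axis (not along the pixel's ray), 0 where there is no reading.
- ctrl.get_calibration(name): a dict with "fx", "fy", "cx", "cy" (pixels), "D" ([k1, k2, p1, p2, k3] as OpenCV has them; the pictures are not rectified), "R" (3x3) and "t" (3): a world point X has camera coordinates R X + t; the wrist camera has in their place "mount" (4x4, takes a point from camera to tool coordinates, whose origin is the TCP and whose axes are the tool frame's). Camera axes: x right, y down, z forward; pixel columns grow to the right and rows downward; lengths in m; the calibration is good to about 2 mm. A picture is of the moment at which its call begins: read the wrist's pose just before it. get_calibration takes no time and is no camera call.
- ctrl.finish_job(): hands the job in, once; it reports no verdict.
The state is a dict: "t": time; "joint_pos": joint angles; "joint_velocities": joint speeds; "effort": joint torques, N m; "tool_pos": TCP position; "eef_rot": TCP orientation; "contact_force": force on the tool from outside, world axes, zero at the start; "moment": the same for the moment, N m; "grip_width": opening from 0.0 (shut) to 1.0 (fully open).
Only numpy, scipy, OpenCV 4.12 (cv2) and the standard library are available. Lean on these libraries where they do the work, as an engineer would, in place of code of your own. Each camera call takes 0.05 s, during which the arm holds its last target. There are 200 camera calls.

## Working session

There is one attempt and no reset: what is moved stays moved. The work goes in short steps, Python scripts to look and compute and a tool call to move; the robot and the scene stay as the last step left them, time stands still between calls to the robot, and variables do not carry over. Pictures are saved under pics/ and viewed, about 8 in all and at most 12, crops included, and the job is handed in when it is done.

Besides the shell and the picture viewer there is one more tool, called after "Emit:" as a command line: name --pt "numbers of a row" for each row, then --argument value for the rest. apply_moves: Moves the arm, as the interface text tells. Its arguments: {"type":"object","properties":{"deltas":{"type":"array"}},"required":["deltas"]}

```bash
mkdir -p pics; ls
cat > h.py <<'E'
import numpy as np, cv2
from scipy.spatial.transform import Rotation as R
from workcell import ctrl
def cam(name, st=None):
    c=ctrl.get_calibration(name); K=np.array([[c['fx'],0,c['cx']],[0,c['fy'],c['cy']],[0,0,1]]); D=np.array(c['D'],float)
    if 'mount' in c:
        M=np.array(c['mount']); Rt=R.from_quat(st['eef_rot']).as_matrix()
        Rw=Rt@M[:3,:3]; o=Rt@M[:3,3]+np.array(st['tool_pos'])
    else:
        Rw=np.array(c['R']).T; o=-Rw@np.array(c['t'])
    return K,D,Rw,o
def rays(name,px,st=None):
    K,D,Rw,o=cam(name,st)
    n=cv2.undistortPoints(np.array(px,float).reshape(-1,1,2),K,D).reshape(-1,2)
    return o,np.c_[n,np.ones(len(n))]@Rw.T
def onplane(name,px,z,st=None):
    o,d=rays(name,px,st); return o+d*((z-o[2])/d[:,2])[:,None]
def cloud(name,depth,st=None):
    h,w=depth.shape; u,v=np.meshgrid(np.arange(w),np.arange(h))
    o,d=rays(name,np.c_[u.ravel(),v.ravel()],st)
    return (o+d*depth.reshape(-1,1)).reshape(h,w,3)
def snap(name,fn=None):
    st=ctrl.sense(); im,dp=ctrl.snapshot(name)
    if fn: cv2.imwrite('pics/'+fn,im); np.savez('pics/'+fn+'.npz',dp=dp,st=st,im=im)
    return st,im,dp
E
python3 - <<'E'
from h import *
st,im,dp=snap('top','top0.png'); snap('scene','scene0.png')
print(st, (dp>0).mean())
for n in('top','scene','wrist'): print(n,[np.round(a,3).tolist() for a in cam(n,st)])
E
```

```text
pics
{'t': 0.0, 'joint_pos': array([ 1.20499694e+00,  4.23847994e-01,  1.63067278e+00, -2.47309606e-06,
        1.08861504e+00, -1.90305022e-02]), 'joint_velocities': array([-2.13930776e-04, -3.21599586e-04, -1.72824165e-04, -4.24855002e-05,
       -4.16290791e-05,  1.55645762e-03]), 'effort': array([ 1.87125552e-03, -5.57382274e+01, -2.81736445e+01,  8.17164346e-05,
        7.35042704e-03, -3.38740385e-06]), 'tool_pos': array([0.21221375, 0.5872939 , 0.23054799]), 'eef_rot': array([-0.4065505 ,  0.57921339,  0.40593942,  0.57830936]), 'contact_force': array([-0.17655285,  0.2635445 , -0.02526698]), 'moment': array([ 0.00155584,  0.01105794, -0.00395328]), 'grip_width': 0.9975185404698013} 0.99573046875
top [[[441.795, 0.0, 321.597], [0.0, 441.795, 189.952], [0.0, 0.0, 1.0]], [-0.125, 0.0, 0.0, 0.0, 0.0], [[0.019, -0.981, 0.191], [-1.0, -0.015, 0.022], [-0.019, -0.191, -0.981]], [0.398, 0.284, 0.904]]
scene [[[473.636, 0.0, 328.302], [0.0, 473.636, 201.525], [0.0, 0.0, 1.0]], [-0.095, 0.0, 0.0, 0.0, 0.0], [[0.887, -0.309, 0.343], [-0.461, -0.564, 0.685], [-0.018, -0.766, -0.643]], [0.252, -0.288, 0.626]]
wrist [[[299.61, 0.0, 320.122], [0.0, 299.61, 204.554], [0.0, 0.0, 1.0]], [-0.014, 0.0, 0.0, 0.0, 0.0], [[0.34, 0.905, 0.256], [0.941, -0.327, -0.094], [-0.001, 0.272, -0.962]], [0.148, 0.611, 0.371]]
```

View pics/top0.png

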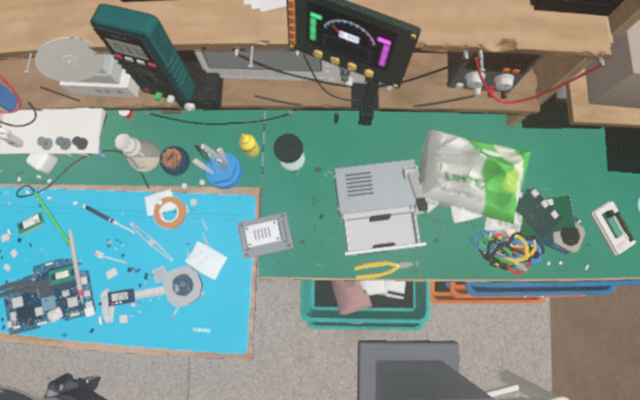

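View pics/scene0.png

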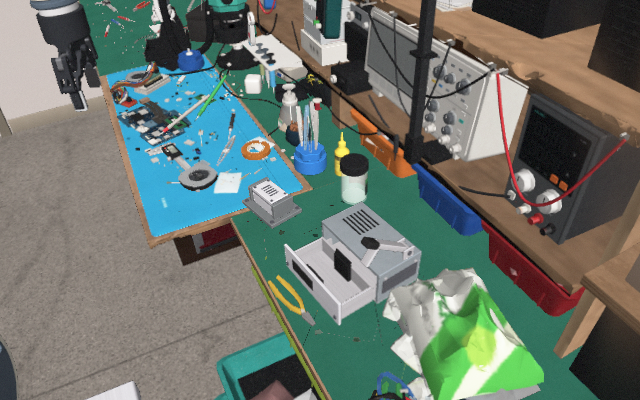

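The top view shows the rack with the module at about (264,235), the chamber roof at (375,187) with the drawer at (382,230), the raised hook at (412,185) and the jar at (289,152). The scene view agrees. Next I'll measure by height slices.

Run:
```python
from h import *
f=np.load('pics/top0.png.npz',allow_pickle=True); dp=f['dp']; im=f['im']
P=cloud('top',dp); Z=P[...,2]
def fit(m,lab):
    m=cv2.morphologyEx(m.astype(np.uint8),cv2.MORPH_OPEN,np.ones((3,3)))
    n,l,s,c=cv2.connectedComponentsWithStats(m)
    if n<2: print(lab,'none');return
    i=1+np.argmax(s[1:,4]); p=P[l==i]
    r=cv2.minAreaRect((p[:,:2]*1000).astype(np.float32)); print(lab,s[i],'z',np.median(p[:,2]).round(4),'rect',np.round(r[0],1),np.round(r[1],1),round(r[2],1))
def roi(x0,x1,y0,y1):
    m=np.zeros(Z.shape,bool); m[y0:y1,x0:x1]=1; return m
A=roi(230,300,205,265); 
print('bench z',np.median(Z[265:272,280:330]))
fit(A&(Z>.035),'module+cheek'); fit(A&(Z>.004)&(Z<.02),'rackbase'); fit(A&(Z>.004),'rackall')
B=roi(325,445,150,265)
fit(B&(Z>.060)&(Z<.08),'roof'); fit(B&(Z>.025)&(Z<.062),'walls'); fit(B&(Z>.003)&(Z<.02),'drawerfloor'); fit(B&(Z>.08),'hook'); fit(B&(Z>.004)&(Z<.2),'all')
fit(roi(265,315,125,180)&(Z>.07),'jar')
for r in range(225,262,3): print(r,np.round(1000*Z[r,340:430:6]).astype(int))
b=cv2.resize(im[120:280,220:460],None,fx=3.3,fy=3.3,interpolation=cv2.INTER_CUBIC); cv2.imwrite('pics/crop0.png',b)
```

```text
bench z 0.0013867037651212333
module+cheek [239 217  47  33 983] z 0.0456 rect [464.1 368.7] [198.7  81.4] 74.4
rackbase [243 235  50  24 453] z 0.01 rect [453.8 411.9] [ 27.  102.2] 14.3
rackall [ 237  212   56   47 1894] z 0.0417 rect [469.6 375.6] [205.7 108.1] 79.9
roof [ 335  160   81   53 3388] z 0.0698 rect [571.1 195.6] [ 90.6 157.4] 7.6
walls [422 150  23  51 690] z 0.0469 rect [600.9  85.7] [108.2  41. ] 9.3
drawerfloor [ 347  213   69   38 1869] z 0.0099 rect [488.3 182.5] [ 62.3 134. ] 7.6
hook [403 168  25  46 496] z 0.1143 rect [484.6 180.9] [ 72.5 258.8] 55.6
all [ 334  150  111  106 8128] z 0.064 rect [550.8 161.2] [200.6 222.8] 7.7
jar [273 134  30  29 691] z 0.092 rect [531.1 331.6] [282.2  56.5] 19.1
225 [ 2 42 12 12 11 11 10 10 12 12  8  9  9  5  2]
228 [ 1 40  9 10 11  8  8 10  8 10 12  8  8  1  1]
231 [ 2 41 10  9 11 10 12  9 12 11 13 11 11 -3  0]
234 [-2 41  9 13 10 11 11  7 11  9 11  8  9 43  0]
237 [  1  40   9   8  13  11   9  11 904  11  11  12  11  39   2]
240 [ 3 24  8 11 11 12  9 10 11  9 13 10  8 39  2]
243 [-2  9  8  7  8 10 11 47 46 49 10 14  7 56 61]
246 [ 1  0 10 12  9 11 55 54 38 57 58 58 59 41 -1]
249 [ 4  2 10 12 57 58 56 56 58 39  2 -1  2  1  2]
252 [  2  60  58  60  56  45  28   3 904   2   6  -2   2   1   1]
255 [ 2 21 -1  0  2  2 -2  1  1  0 -1  2  1 -1  0]
258 [ 2  0  1  0  3  1  1 -1  2  2  1  1  0  0 -1]
261 [ 2  2  0  4  3  0  0 10  7  3  1  0  3  3 -2]
```

View pics/crop0.png

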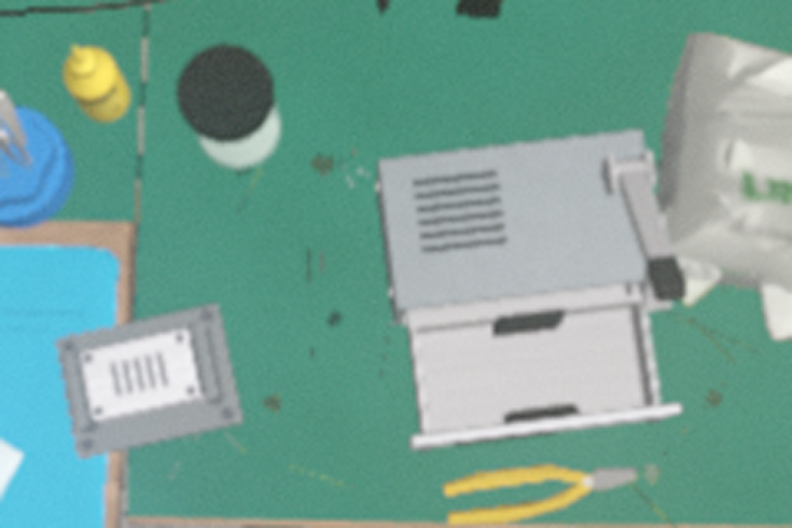

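```bash
cat >> h.py <<'E'
def plan(tgt,yaw=None,st=None):
    """tool-frame shift (mm) to tgt, twist to bring jaw axis (tool z) to world yaw (mod pi)"""
    st=st or ctrl.sense(); Rt=R.from_quat(st['eef_rot']).as_matrix()
    print('t',round(st['t'],2),'tcp',np.round(st['tool_pos'],4),'jaw',round(np.degrees(np.arctan2(Rt[1,2],Rt[0,2])),2),'xax',np.round(Rt[:,0],3),'q6',round(st['joint_pos'][5],3),'F',np.round(st['contact_force'],1),'w',round(st['grip_width'],3))
    d=Rt.T@(np.array(tgt)-st['tool_pos'])*1000
    tw=None
    if yaw is not None:
        zt=Rt.T@np.array([np.cos(yaw),np.sin(yaw),0]); tw=np.arctan2(-zt[1],zt[2]); tw=(tw+np.pi/2)%np.pi-np.pi/2
    print('delta mm',np.round(d,1),'twist',None if tw is None else round(tw,3))
E
python3 - <<'E'
from h import *
f=np.load('pics/top0.png.npz',allow_pickle=True); dp=f['dp']; im=f['im']
P=cloud('top',dp); Z=P[...,2]
def comp(x0,x1,y0,y1,z0,z1):
    m=np.zeros(Z.shape,np.uint8); m[y0:y1,x0:x1]=1; m&=((Z>z0)&(Z<z1)).astype(np.uint8); m=cv2.morphologyEx(m,cv2.MORPH_CLOSE,np.ones((3,3)));m=cv2.morphologyEx(m,cv2.MORPH_OPEN,np.ones((3,3)))
    c=max(cv2.findContours(m,0,1)[0],key=cv2.contourArea); h=np.zeros_like(m); cv2.drawContours(h,[c],-1,1,-1); v,u=np.nonzero(h); zm=np.median(Z[h>0]); p=onplane('top',np.c_[u,v],zm); r=cv2.minAreaRect((p[:,:2]*1000).astype(np.float32)); print(zm.round(4),np.round(r[0],1),np.round(r[1],1),round(r[2],1))
comp(230,300,205,265,.035,.06)
comp(265,315,125,180,.07,.15)
comp(325,425,150,225,.064,.076)
comp(335,435,205,265,.004,.02)
comp(230,300,205,265,.004,.07)
plan([0.45,0.40,0.20],np.radians(14.3))
print(onplane('top',[[313,225],[313,215],[264,235]],0))
E
```

```text
0.0455 [477.5 417.6] [47.7 87.2] 14.1
0.092 [637.  368.7] [55.8 55.9] 0.7
0.0698 [570.6 195.5] [ 90.4 157.6] 7.6
0.01 [488.3 184.7] [ 63.3 141.5] 7.6
0.0112 [479.6 425.6] [121.3 126.5] 3.0
t 0.1 tcp [0.2122 0.5873 0.2306] jaw 70.13 xax [-0.001 -0.001 -1.   ] q6 -0.019 F [ 0.2 -0.2 -0.4] w 0.997
delta mm [  30.7 -287.3  -95.3] twist 0.974
[[0.50022314 0.32020204 0.        ]
 [0.52094371 0.32065964 0.        ]
 [0.47774623 0.42053814 0.        ]]
```

Emit:
apply_moves --pt "0 -52 -12 0 -1" --pt "0 -52 -12 0 -1" --pt "0 -52 -12 0 -1" --pt "5 -51 -12 0 -1" --pt "10 -50 -11 0 -1" --pt "10 -50 -11 0 -1"

```text
t: 0.85
tool_pos: [0.4816, 0.4147, 0.2037]
eef_rot: [-0.409, 0.578, 0.408, 0.576]
contact_force: [0.3, 1.2, 0.2]
grip_width: 1.001
```

Emit:
apply_moves --pt "0 0 0 0.17 -1" --pt "0 0 0 0.17 -1" --pt "0 0 0 0.17 -1" --pt "0 0 0 0.17 -1" --pt "0 0 0 0.15 -1" --pt "0 0 0 0.15 -1" --pt "0 0 0 0 -1"

```text
t: 1.72
tool_pos: [0.4837, 0.4093, 0.1989]
eef_rot: [-0.078, 0.706, 0.073, 0.7]
contact_force: [-0.2, -0.2, -0.6]
grip_width: 1.0
```

Run:
```python
from h import *
st,im,dp=snap('wrist','w1.png'); plan([.4775,.4176,.2],np.radians(14.1))
P=cloud('wrist',dp,st); Z=P[...,2]
for z0,z1 in((.037,.06),(.005,.03)):
    m=((Z>z0)&(Z<z1)&(np.hypot(P[...,0]-.4775,P[...,1]-.4176)<.085)).astype(np.uint8)
    m=cv2.morphologyEx(m,cv2.MORPH_OPEN,np.ones((3,3)))
    p=P[m>0]; r=cv2.minAreaRect((p[:,:2]*1000).astype(np.float32)); print(len(p),np.median(p[:,2]),np.round(r[0],1),np.round(r[1],1),round(r[2],1))
```

```text
t 1.77 tcp [0.4837 0.4093 0.1989] jaw 12.37 xax [-0.008 -0.007 -1.   ] q6 0.469 F [ 0.3  0.5 -0.6] w 1.0
delta mm [-1.1  9.4 -4.3] twist -0.03
3590 0.04398208637051498 [478.6 418.4] [47.3 88.1] 13.4
2649 0.008237054716446979 [478.7 418.5] [ 76.1 103.9] 13.8
```

View pics/w1.png

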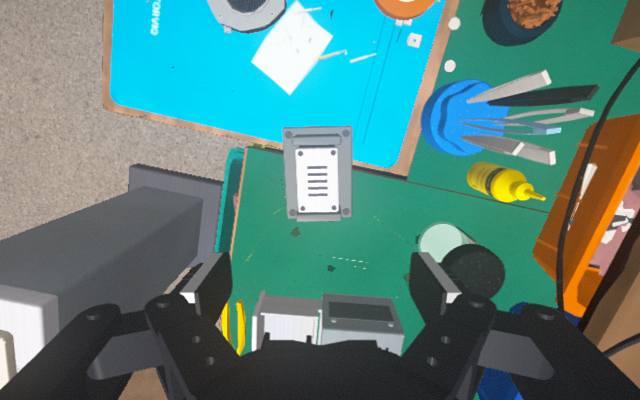

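The wrist view shows the module in the rack at about (318,180), upright and clear of the fingers. Its position agrees with the top view to 1 mm. I'm descending to it now.

Emit:
apply_moves --pt "30 9.8 -3.5 -0.03 -1" --pt "40 0 0 0 -1" --pt "25 0 0 0 -1" --pt "0 0 0 0 -1"

```text
t: 2.28
tool_pos: [0.4778, 0.4182, 0.102]
eef_rot: [-0.093, 0.704, 0.09, 0.699]
contact_force: [0.8, -0.5, -0.5]
grip_width: 1.002
```

Run:
```python
from h import *
plan([.4782,.4181,.015],np.radians(13.9))
```

```text
t 2.27 tcp [0.4778 0.4182 0.102 ] jaw 14.87 xax [-0.006 -0.006 -1.   ] q6 0.442 F [ 0.8 -0.5 -0.5] w 1.002
delta mm [87.   0.2  1. ] twist 0.017
```

Emit:
apply_moves --pt "35 0 1 0.015 -1" --pt "35 0 0 0 -1" --pt "14 0 0 0 -1" --pt "0 0 0 0 -1" --pt "0 0 0 0 1" --pt "0 0 0 0 1" --pt "0 0 0 0 1" --pt "0 0 0 0 1"

```text
t: 3.28
tool_pos: [0.4837, 0.4224, 0.0258]
eef_rot: [-0.088, 0.7, 0.089, 0.703]
contact_force: [-0.5, -0.3, -2.2]
grip_width: 0.48
```

Emit:
apply_moves --pt "0 0 0 0 1" --pt "0 0 0 0 1"

```text
t: 3.52
tool_pos: [0.4836, 0.4223, 0.0257]
eef_rot: [-0.088, 0.7, 0.089, 0.703]
contact_force: [-0.4, -0.3, -2.1]
grip_width: 0.481
```

Run:
```python
from h import *
plan([.4782,.4181,.1],np.radians(13.9))
```

```text
t 3.52 tcp [0.4836 0.4223 0.0257] jaw 14.38 xax [ 0.004  0.002 -1.   ] q6 0.45 F [-0.4 -0.3 -2.1] w 0.481
delta mm [-74.3  -2.6  -5.9] twist 0.008
```

Emit:
apply_moves --pt "0 0 0 0 -0.4" --pt "0 0 0 0 -0.4" --pt "0 0 0 0 -0.4" --pt "5 -1 -3 0 -0.4" --pt "5 0 0 0 -0.4" --pt "0 0 0 0 -0.4"

```text
t: 4.28
tool_pos: [0.4809, 0.4206, 0.015]
eef_rot: [-0.088, 0.7, 0.089, 0.703]
contact_force: [0.4, 0.2, -0.1]
grip_width: 0.7
```

Run:
```python
from h import *
plan([.4782,.4181,.014],np.radians(13.9))
st,im,dp=snap('top','top1.png')
P=cloud('top',dp)
cv2.imwrite('pics/crop1.png',cv2.resize(im[180:280,210:330],None,fx=5,fy=5,interpolation=cv2.INTER_CUBIC))
```

```text
t 4.28 tcp [0.4809 0.4206 0.015 ] jaw 14.38 xax [ 0.004  0.003 -1.   ] q6 0.45 F [ 0.4  0.2 -0.1] w 0.7
delta mm [ 1.  -1.7 -3.2] twist 0.008
```

View pics/crop1.png

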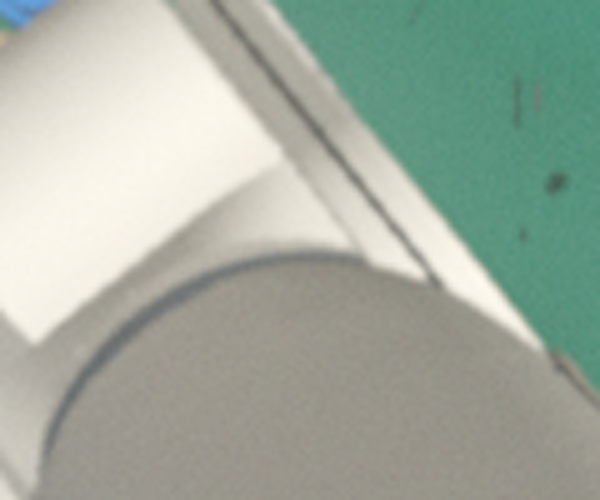

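The arm covers the rack in the top view, so it tells nothing about the grip. TCP is now at 15 mm, so I close and lift.

Emit:
apply_moves --pt "0 -1.5 0 0 -0.4" --pt "0 0 0 0 1" --pt "0 0 0 0 1" --pt "0 0 0 0 1" --pt "0 0 0 0 1" --pt "0 0 0 0 1"

```text
t: 5.08
tool_pos: [0.482, 0.4195, 0.0157]
eef_rot: [-0.087, 0.699, 0.089, 0.704]
contact_force: [0.9, 1.6, 1.0]
grip_width: 0.486
```

Emit:
apply_moves --pt "-15 0 0 0 1" --pt "-30 0 0 0 1" --pt "-30 0 0 0 1" --pt "-10 0 0 0 1" --pt "0 0 0 0 1"

```text
t: 5.7
tool_pos: [0.4806, 0.4185, 0.1042]
eef_rot: [-0.088, 0.7, 0.089, 0.703]
contact_force: [0.1, 0.0, -2.0]
grip_width: 0.482
```

Run:
```python
from h import *
plan([.475,.312,.1],np.radians(97.6))
st,im,dp=snap('wrist','w2.png')
P=cloud('wrist',dp,st)
# module top under the tool: tool-relative
```

```text
t 5.7 tcp [0.4806 0.4185 0.1042] jaw 14.38 xax [ 0.004  0.002 -1.   ] q6 0.448 F [ 0.1  0.  -2. ] w 0.482
delta mm [   3.9 -101.7  -31.9] twist -1.453
```

View pics/w2.png

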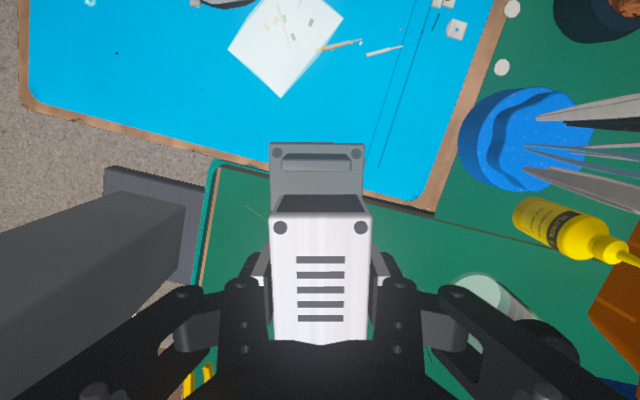

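The module is held square and lifted level; its top shows at (320,270) and the empty rack behind it. Next I carry it to the gap between rack and chamber while turning it.

Emit:
apply_moves --pt "0 -34 -11 0 1" --pt "0 -34 -11 0 1" --pt "2 -34 -10 0 1" --pt "0 0 0 -0.18 1" --pt "0 0 0 -0.18 1" --pt "0 0 0 -0.18 1" --pt "0 0 0 -0.18 1" --pt "0 0 0 -0.18 1"

```text
t: 6.75
tool_pos: [0.4688, 0.3045, 0.0912]
eef_rot: [-0.393, 0.592, 0.393, 0.583]
contact_force: [0.5, -0.6, -1.6]
grip_width: 0.481
```

Emit:
apply_moves --pt "0 0 0 -0.18 1" --pt "0 0 0 -0.18 1" --pt "0 0 0 -0.16 1" --pt "0 0 0 0 1"

```text
t: 7.25
tool_pos: [0.4658, 0.3026, 0.0861]
eef_rot: [-0.533, 0.47, 0.537, 0.455]
contact_force: [-0.6, -0.2, -2.3]
grip_width: 0.48
```

Run:
```python
from h import *
plan([.475,.312,.008],np.radians(97.6))
```

```text
t 7.25 tcp [0.4658 0.3026 0.0861] jaw 98.32 xax [-0.018 -0.012 -1.   ] q6 -1.16 F [-0.6 -0.2 -2.3] w 0.48
delta mm [ 77.8 -12.    8.7] twist 0.012
```

Emit:
apply_moves --pt "20 -11 9 0.012 1" --pt "25 0 0 0 1" --pt "15 0 0 0 1" --pt "0 0 0 0 1"

```text
t: 7.75
tool_pos: [0.4736, 0.312, 0.0223]
eef_rot: [-0.527, 0.477, 0.531, 0.461]
contact_force: [-0.4, -0.2, -1.7]
grip_width: 0.482
```

Run:
```python
from h import *
plan([.475,.312,.007],np.radians(97.6))
```

```text
t 7.75 tcp [0.4736 0.312  0.0223] jaw 96.89 xax [-0.021 -0.013 -1.   ] q6 -1.129 F [-0.4 -0.2 -1.7] w 0.482
delta mm [15.2 -1.7  0. ] twist -0.013
```

Emit:
apply_moves --pt "9 -1 0 0 1" --pt "4 0 0 0 1" --pt "2 0 0 0 1" --pt "0 0 0 0 1"

```text
t: 8.25
tool_pos: [0.4753, 0.3124, 0.0078]
eef_rot: [-0.527, 0.477, 0.531, 0.462]
contact_force: [-1.1, -0.7, -1.5]
grip_width: 0.483
```

Emit:
apply_moves --pt "2 0 0 0 1" --pt "0 0 0 0 1"

```text
t: 8.5
tool_pos: [0.4757, 0.3126, 0.0064]
eef_rot: [-0.527, 0.477, 0.531, 0.462]
contact_force: [-0.3, 0.2, -1.4]
grip_width: 0.48
```

Emit:
apply_moves --pt "2 0 0 0 1" --pt "0 0 0 0 1"

```text
t: 8.75
tool_pos: [0.4758, 0.3128, 0.0066]
eef_rot: [-0.527, 0.476, 0.531, 0.463]
contact_force: [0.9, 1.0, -1.7]
grip_width: 0.481
```

Emit:
apply_moves --pt "4 0 0 0 1" --pt "0 0 0 0 1"

```text
t: 9.0
tool_pos: [0.476, 0.3129, 0.0064]
eef_rot: [-0.527, 0.476, 0.53, 0.463]
contact_force: [-0.5, 0.0, -2.3]
grip_width: 0.483
```

Emit:
apply_moves --pt "0 0 0 0 -0.4" --pt "0 0 0 0 -0.4" --pt "0 0 0 0 -0.4" --pt "0 0 0 0 -0.4" --pt "0 0 0 0 -0.4"

```text
t: 9.62
tool_pos: [0.4761, 0.313, 0.0054]
eef_rot: [-0.527, 0.476, 0.53, 0.463]
contact_force: [0.6, -0.2, -0.3]
grip_width: 0.705
```

Emit:
apply_moves --pt "-20 0 0 0 -0.4" --pt "-40 0 0 0 -0.6" --pt "-50 0 0 0 -1" --pt "-45 0 0 0 -1" --pt "0 0 0 0 -1"

```text
t: 10.25
tool_pos: [0.4793, 0.3151, 0.17]
eef_rot: [-0.527, 0.475, 0.53, 0.464]
contact_force: [-0.8, 0.1, 0.4]
grip_width: 0.998
```

```bash
cat >> h.py <<'E'
def rect(name,st,dp,cx,cy,rad,z0,z1):
    P=cloud(name,dp,st); m=((P[...,2]>z0)&(P[...,2]<z1)&(dp>0)&(np.hypot(P[...,0]-cx,P[...,1]-cy)<rad)).astype(np.uint8)
    m=cv2.morphologyEx(m,cv2.MORPH_OPEN,np.ones((3,3))); p=P[m>0]
    r=cv2.minAreaRect((p[:,:2]*1000).astype(np.float32)); print(name,len(p),'z',np.median(p[:,2]).round(4),np.round(r[0],1),np.round(r[1],1),round(r[2],1))
    return p
E
python3 - <<'E'
from h import *
plan([.475,.312,.15],np.radians(7.6))
st,im,dp=snap('wrist','w3.png'); rect('wrist',st,dp,.475,.312,.06,.028,.06)
E
```

```text
t 10.25 tcp [0.4793 0.3151 0.17  ] jaw 96.78 xax [-0.014 -0.009 -1.   ] q6 -1.128 F [-0.8  0.1  0.4] w 0.998
delta mm [20.   4.3 -2.4] twist 1.556
wrist 3111 z 0.0343 [476.7 312.3] [ 66.  119.4] 6.6
```

View pics/w3.png

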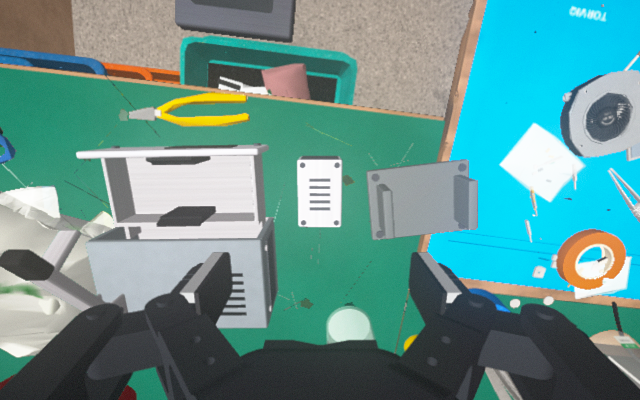

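Module stands flat on the bench at (320,192), clear of the rack (420,200) and drawer (185,185). I'll measure it and the nest from this view.

Run:
```python
from h import *
f=np.load('pics/w3.png.npz',allow_pickle=True); st=f['st'].item(); dp=f['dp']; im=f['im']
P=cloud('wrist',dp,st); Z=P[...,2]
def comp(x0,x1,y0,y1,z0,z1,lab):
    m=np.zeros(Z.shape,np.uint8); m[y0:y1,x0:x1]=1; m&=((Z>z0)&(Z<z1)&(dp>0)).astype(np.uint8); m=cv2.morphologyEx(m,cv2.MORPH_CLOSE,np.ones((3,3)));m=cv2.morphologyEx(m,cv2.MORPH_OPEN,np.ones((3,3)))
    n,l,s,c=cv2.connectedComponentsWithStats(m); i=1+np.argmax(s[1:,4]); p=P[l==i]; z=np.median(p[:,2])
    v,u=np.nonzero(l==i); p=onplane('wrist',np.c_[u,v],z,st)
    r=cv2.minAreaRect((p[:,:2]*1000).astype(np.float32)); print(lab,z.round(4),np.round(r[0],1),np.round(r[1],1),round(r[2],1))
    return l==i
comp(290,350,150,235,.028,.045,'mod')
comp(85,280,225,335,.060,.078,'roof')
comp(70,280,140,235,.0,.017,'floor')
# dark rails on drawer: rail tops by colour
g=cv2.cvtColor(im,cv2.COLOR_BGR2GRAY)
for (x0,x1,y0,y1) in ((140,200,150,168),(150,225,203,232)):
    s=g[y0:y1,x0:x1]; zz=Z[y0:y1,x0:x1]; k=s<60
    print('rail',P[y0:y1,x0:x1][k].mean(0).round(4), np.percentile(zz[k],[5,50,95]).round(4))
    kk=k&(zz>.045); q=P[y0:y1,x0:x1][kk]; r=cv2.minAreaRect((q[:,:2]*1000).astype(np.float32)); print(len(q),np.round(r[0],1),np.round(r[1],1),round(r[2],1))
```

```text
mod 0.0342 [476.  313.6] [66.2 41.6] 6.7
roof 0.0683 [569.4 196.2] [ 92.  158.9] 7.8
floor 0.0083 [491.1 177.1] [ 62.9 133.8] 7.8<stdin>:17: RuntimeWarning: Mean of empty slice.
  ret = um.true_divide(
Traceback (most recent call last):
IndexError: index -1 is out of bounds for axis 0 with size 0
```

Emit:
apply_moves --pt "0 2.5 -2 0.18 -1" --pt "0 0 0 0.18 -1" --pt "0 0 0 0.18 -1" --pt "0 0 0 0.18 -1" --pt "0 0 0 0.18 -1" --pt "0 0 0 0.18 -1" --pt "0 0 0 0.18 -1" --pt "0 0 0 0.16 -1"

```text
t: 11.3
tool_pos: [0.4693, 0.3079, 0.162]
eef_rot: [-0.084, 0.714, 0.073, 0.691]
contact_force: [-0.6, -0.0, 1.0]
grip_width: 1.001
```

Emit:
apply_moves --pt "20 0 0 0.13 -1" --pt "0 0 0 0 -1"

```text
t: 11.55
tool_pos: [0.4672, 0.3065, 0.1401]
eef_rot: [-0.038, 0.718, 0.024, 0.694]
contact_force: [-0.0, 0.1, -0.2]
grip_width: 1.001
```

Run:
```python
from h import *
plan([.476,.3136,.07],np.radians(6.7))
```

```text
t 11.55 tcp [0.4672 0.3065 0.1401] jaw 5.08 xax [-0.034 -0.021 -0.999] q6 0.471 F [-0.   0.1 -0.2] w 1.001
delta mm [69.6  7.6 11.9] twist -0.028
```

Emit:
apply_moves --pt "15 7 11 -0.028 -1" --pt "40 0 0 0 -1" --pt "0 0 0 0 -1"

```text
t: 11.92
tool_pos: [0.4758, 0.3134, 0.0844]
eef_rot: [-0.052, 0.718, 0.038, 0.693]
contact_force: [-1.1, -0.3, 0.7]
grip_width: 0.999
```

Run:
```python
from h import *
plan([.476,.3136,.002],np.radians(6.7))
```

```text
t 11.93 tcp [0.4758 0.3134 0.0844] jaw 7.24 xax [-0.034 -0.022 -0.999] q6 0.435 F [-1.1 -0.3  0.7] w 0.999
delta mm [82.4  1.6  3.2] twist 0.01
```

Emit:
apply_moves --pt "50 1.5 3 0.01 -1" --pt "20 0 0 0 -1" --pt "0 0 0 0 -1"

```text
t: 12.3
tool_pos: [0.4795, 0.3158, 0.0175]
eef_rot: [-0.049, 0.716, 0.037, 0.695]
contact_force: [0.7, 0.9, 0.4]
grip_width: 0.998
```

Run:
```python
from h import *
plan([.476,.3136,.002],np.radians(6.7))
```

```text
t 12.3 tcp [0.4795 0.3158 0.0175] jaw 6.9 xax [-0.029 -0.019 -0.999] q6 0.441 F [0.7 0.9 0.4] w 0.998
delta mm [15.7 -1.5 -3.3] twist 0.004
```

Emit:
apply_moves --pt "9 -1.5 -3 0 -1" --pt "8 0 -0.5 0 -1" --pt "0 0 0 0 -1" --pt "0 0 0 0 1" --pt "0 0 0 0 1" --pt "0 0 0 0 1" --pt "0 0 0 0 1" --pt "0 0 0 0 1"

```text
t: 13.3
tool_pos: [0.4778, 0.315, 0.0043]
eef_rot: [-0.048, 0.714, 0.038, 0.697]
contact_force: [-0.2, -0.2, -0.0]
grip_width: 0.761
```

Run:
```python
from h import *
plan([.476,.3136,.12],np.radians(6.7))
```

```text
t 13.3 tcp [0.4778 0.315  0.0043] jaw 6.96 xax [-0.024 -0.015 -1.   ] q6 0.441 F [-0.2 -0.2 -0. ] w 0.761
delta mm [-115.6   -2.6   -4.9] twist 0.005
```

Emit:
apply_moves --pt "-10 0 0 0 1" --pt "-30 0 0 0 1" --pt "-40 0 0 0 1" --pt "-45 0 0 0 1" --pt "0 0 0 0 1"

```text
t: 13.92
tool_pos: [0.4808, 0.3168, 0.1342]
eef_rot: [-0.048, 0.715, 0.038, 0.697]
contact_force: [0.8, 0.1, -2.5]
grip_width: 0.764
```

Run:
```python
from h import *
plan([.488,.184,.13],np.radians(97.7))
st,im,dp=snap('wrist'); 
f=snap('top','top2.png'); im,dp=f[1],f[2]
rect('top',None,dp,.487,.183,.09,.004,.018)
P=cloud('top',dp)
m=((P[...,2]>.028)&(P[...,2]<.065)&(abs(P[...,0]-.50)<.08)&(abs(P[...,1]-.18)<.1)).astype(np.uint8)*255
c=np.hstack([im[160:270,230:440],cv2.cvtColor(m,cv2.COLOR_GRAY2BGR)[160:270,230:440]]); cv2.imwrite('pics/crop2.png',cv2.resize(c,None,fx=1.9,fy=3,interpolation=cv2.INTER_CUBIC))
```

```text
t 13.93 tcp [0.4808 0.3168 0.1342] jaw 6.96 xax [-0.024 -0.016 -1.   ] q6 0.441 F [ 0.8  0.1 -2.5] w 0.764
delta mm [   6.1 -132.6   -8.9] twist 1.558
top 77 z 0.0101 [514.5 185.3] [ 15.5 132.3] 4.4
```

View pics/crop2.png

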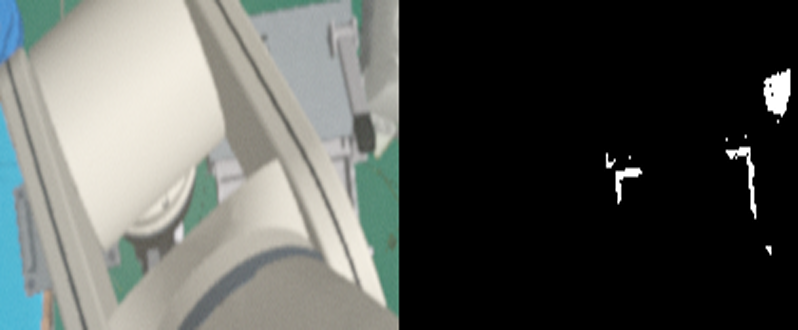

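The arm hides the drawer from the top camera. I'll find the rails in the earlier top and wrist pictures instead.

Run:
```python
from h import *
for name,fn,box in (('top','top0.png',(360,405,212,252)),('wrist','w3.png',(140,222,150,232))):
    f=np.load(f'pics/{fn}.npz',allow_pickle=True); st=f['st'].item(); dp=f['dp']; im=f['im']
    P=cloud(name,dp,st); g=im.max(2); x0,x1,y0,y1=box
    print(name,'cam',np.round(cam(name,st)[3],3))
    m=np.zeros(g.shape,np.uint8); m[y0:y1,x0:x1]=(g[y0:y1,x0:x1]<90)
    n,l,s,c=cv2.connectedComponentsWithStats(m)
    for i in range(1,n):
        if s[i,4]<25: continue
        p=P[l==i]; print(s[i],'z pct',np.percentile(p[:,2],[5,50,95]).round(3))
        v,u=np.nonzero(l==i)
        a=np.radians(7.7); C=np.array([np.cos(a),np.sin(a)]); N=np.array([-np.sin(a),np.cos(a)])
        q=onplane(name,np.c_[u,v],.054 if name=='top' else .052,st)[:,:2]*1000-[570.,195.8]
        print('  chamber-frame x range (at z54)',np.percentile(q@C,[2,50,98]).round(1),'y',np.percentile(q@N,[2,50,98]).round(1))
        hi=p[(p[:,2]>.046)&(p[:,2]<.062)][:,:2]*1000-[570.,195.8]
        if len(hi): print('  high pts',len(hi),np.percentile(hi@C,[5,50,95]).round(1),np.percentile(hi@N,[5,50,95]).round(1))
```

```text
top cam [0.398 0.284 0.904]
[370 215  19   6  55] z pct [0.035 0.048 0.052]
  chamber-frame x range (at z54) [-62.1 -59.2 -56.6] y [-14.9   2.9  20.4]
  high pts 35 [-59.7 -57.7 -56.5] [-13.8   2.1  15.6]
wrist cam [0.413 0.309 0.312]
[147 157  62   7 258] z pct [0.024 0.047 0.054]
  chamber-frame x range (at z54) [-115.9 -113.  -110.9] y [-17.1   9.8  32.7]
  high pts 161 [-114.9 -112.7 -110.4] [-17.1   1.   19.1]
[157 207  58  19 816] z pct [0.016 0.045 0.053]
  chamber-frame x range (at z54) [-71.1 -62.7 -54.3] y [-16.7   7.9  32.1]
  high pts 334 [-60.2 -57.4 -54.4] [-17.8   0.4  18.3]
```

Run:
```python
from h import *
st=ctrl.sense(); j=np.radians(6.96); n=9; tw=-1.583/n
d=np.array([.4857,.1849])-st['tool_pos'][:2]; print(d)
for i in range(n):
    y=j-i*tw; z=np.array([np.cos(y),np.sin(y)]); yy=np.array([-np.sin(y),np.cos(y)])
    s=d/n*1000; print(np.round([s@yy,s@z],1), round(tw,3))
```

```text
[ 0.00718297 -0.13045462]
[-14.5  -1. ] -0.176
[-14.1  -3.5] -0.176
[-13.3  -5.9] -0.176
[-12.   -8.1] -0.176
[-10.4 -10.1] -0.176
[ -8.5 -11.8] -0.176
[ -6.3 -13.1] -0.176
[ -3.9 -14. ] -0.176
[ -1.4 -14.4] -0.176
```

Emit:
apply_moves --pt "-1 -14.5 -1 -0.176 1" --pt "-1 -14 -3.5 -0.176 1" --pt "-1 -13.5 -6 -0.176 1" --pt "-1 -12 -8 -0.176 1" --pt "-1 -10.5 -10 -0.176 1" --pt "-1 -8.5 -12 -0.176 1" --pt "-1 -6.5 -13 -0.176 1" --pt "-1 -4 -14 -0.176 1"

```text
t: 15.02
tool_pos: [0.4776, 0.1919, 0.1269]
eef_rot: [-0.495, 0.52, 0.507, 0.477]
contact_force: [0.8, -0.5, -1.5]
grip_width: 0.759
```

Emit:
apply_moves --pt "-1 -1.5 -14.5 -0.176 1" --pt "0 0 0 0 1"

```text
t: 15.28
tool_pos: [0.4768, 0.1754, 0.125]
eef_rot: [-0.535, 0.474, 0.553, 0.428]
contact_force: [-0.2, -0.4, -1.6]
grip_width: 0.761
```

Run:
```python
from h import *
plan([.4857,.1849,.1],np.radians(97.7))
st,im,dp=snap('wrist','w4.png')
```

```text
t 15.28 tcp [0.4768 0.1754 0.125 ] jaw 100.68 xax [-0.062 -0.033 -0.998] q6 -1.411 F [-0.2 -0.4 -1.6] w 0.761
delta mm [ 24.1 -12.1   8.2] twist 0.051
```

View pics/w4.png

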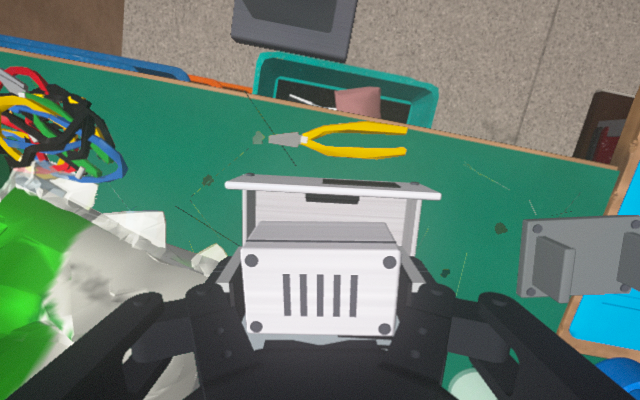

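Module is held over the open drawer: module top at (320,290), panel at (335,185), front rail at (332,198). The tool leans about 4° from accumulated sag, which the fit can take. I'll align it and go lower.

Emit:
apply_moves --pt "35 -9.5 8 0.05 1" --pt "0 0 0 0 1"

```text
t: 15.58
tool_pos: [0.4818, 0.1851, 0.0877]
eef_rot: [-0.521, 0.491, 0.539, 0.443]
contact_force: [-0.5, -0.3, -1.9]
grip_width: 0.757
```

Run:
```python
from h import *
plan([.4845,.1847,.06],np.radians(97.7))
st,im,dp=snap('wrist','w5.png')
P=cloud('wrist',dp,st); a=np.radians(7.7); C=np.array([np.cos(a),np.sin(a)]); N=np.array([-C[1],C[0]])
Q=P[...,:2]*1000-[570.,195.8]; X=Q@C; Y=Q@N; Z=P[...,2]
# front rail tops (dark, z~.054), module long front side, top
g=im.max(2)
m=(g<90)&(Z>.044)&(Z<.062)&(X<-100)&(X>-125)&(abs(Y)<30); print('front rail',m.sum(),np.percentile(X[m],[5,50,95]).round(1),np.percentile(Y[m],[5,50,95]).round(1))
m=(Z>.05)&(Z<.066)&(X<-110)&(X>-135)&(abs(Y)<90)&(g>120); print('panel',m.sum(),np.percentile(X[m],[5,50,95]).round(1),np.percentile(Y[m],[2,50,98]).round(1))
m=(Z>.1)&(Z<.15)&(X<-60)&(X>-115)&(abs(Y)<36)&(g>90)
p=np.c_[X[m],Y[m],Z[m]*1000]; print('module top',m.sum(),np.percentile(p,[2,50,98],axis=0).round(1))
A=np.c_[p[:,:2],np.ones(len(p))]; k=np.linalg.lstsq(A,p[:,2],rcond=None)[0]; print('slope',k.round(3))
```

```text
t 15.57 tcp [0.4818 0.1851 0.0877] jaw 97.29 xax [-0.063 -0.034 -0.997] q6 -1.338 F [-0.5 -0.3 -1.9] w 0.757
delta mm [27.5 -4.4 -0. ] twist -0.009
front rail 562 [-115.2 -112.9 -108.9] [-18.7  -1.1  16.2]
panel 2759 [-122.1 -119.8 -116.8] [-76.   -0.9  73.6]
module top 16188 [[-106.3  -32.2  102.9]
 [ -90.6    1.7  117.5]
 [ -65.2   33.4  120.1]]
slope [ 6.60000e-02 -1.80000e-02  1.22506e+02]
```

```bash
cat > mod.py <<'E'
from h import *
def modpose(st,im,dp,zt):
    P=cloud('wrist',dp,st); a=np.radians(7.7); C=np.array([np.cos(a),np.sin(a)]); N=np.array([-C[1],C[0]])
    Q=P[...,:2]*1000-[570.,195.8]; X=Q@C; Y=Q@N; Z=P[...,2]*1000; g=im.max(2)
    m=(abs(Z-zt)<12)&(X<-50)&(X>-125)&(abs(Y)<32)&(g>100)
    for _ in range(3):
        A=np.c_[X[m],Y[m],np.ones(m.sum())]; k=np.linalg.lstsq(A,Z[m],rcond=None)[0]
        m=(abs(Z-(k[0]*X+k[1]*Y+k[2]))<3)&(X<-45)&(X>-125)&(abs(Y)<45)&(g>60)
    m=cv2.morphologyEx(m.astype(np.uint8),cv2.MORPH_OPEN,np.ones((5,5)))
    n,l,s,c=cv2.connectedComponentsWithStats(m); i=1+np.argmax(s[1:,4]); m=l==i
    r=cv2.minAreaRect(np.c_[X[m],Y[m]].astype(np.float32)); print('slope',k.round(3),'rect',np.round(r[0],1),np.round(r[1],1),round(r[2],1),'bbox',s[i])
if __name__=='__main__':
    f=np.load('pics/w5.png.npz',allow_pickle=True); modpose(f['st'].item(),f['im'],f['dp'],117)
E
python3 mod.py
```

```text
slope [-6.40000e-02 -0.00000e+00  1.12109e+02] rect [-84.    1.6] [77.  43.2] 89.1 bbox [  227   246   187    90 13810]
```

Run:
```python
from h import *
plan([.482,.185,.045],np.radians(97.7)); plan([.482,.185,.018])
```

```text
t 15.62 tcp [0.4829 0.1853 0.0892] jaw 97.35 xax [-0.061 -0.033 -0.998] q6 -1.339 F [ 0.2  0.1 -1.3] w 0.76
delta mm [44.1 -1.9  0.9] twist -0.008
t 15.62 tcp [0.4829 0.1853 0.0892] jaw 97.35 xax [-0.061 -0.033 -0.998] q6 -1.339 F [ 0.2  0.1 -1.3] w 0.76
delta mm [71.1 -3.6  1.6] twist None
```

Emit:
apply_moves --pt "22 -1 0.5 0 1" --pt "20 -1 0.5 0 1" --pt "0 0 0 0 1"

```text
t: 16.0
tool_pos: [0.4836, 0.1864, 0.0495]
eef_rot: [-0.523, 0.489, 0.538, 0.445]
contact_force: [-0.3, -1.1, -0.7]
grip_width: 0.76
```

Run:
```python
from mod import *
plan([.482,.185,.018],np.radians(97.7))
st,im,dp=snap('wrist','w6.png'); modpose(st,im,dp,75)
P=cloud('wrist',dp,st); a=np.radians(7.7); C=np.array([np.cos(a),np.sin(a)]); N=np.array([-C[1],C[0]])
Q=P[...,:2]*1000-[570.,195.8]; X=Q@C; Y=Q@N; Z=P[...,2]; g=im.max(2)
m=(g<90)&(Z>.046)&(Z<.058)&(X<-100)&(X>-118)&(abs(Y)<30); print('front rail',m.sum(),np.percentile(X[m],[5,50,95]).round(1),np.percentile(Y[m],[5,50,95]).round(1))
```

```text
t 16.0 tcp [0.4836 0.1864 0.0495] jaw 97.3 xax [-0.057 -0.032 -0.998] q6 -1.335 F [-0.3 -1.1 -0.7] w 0.76
delta mm [31.5 -0.1 -0.5] twist -0.008
slope [-5.4000e-02  1.0000e-03  7.4794e+01] rect [-82.7   5. ] [72.3 42.7] 89.6 bbox [  237   246   176    90 13775]
front rail 708 [-115.2 -113.4 -109.3] [-18.7  -1.5  16.3]
```

View pics/w6.png

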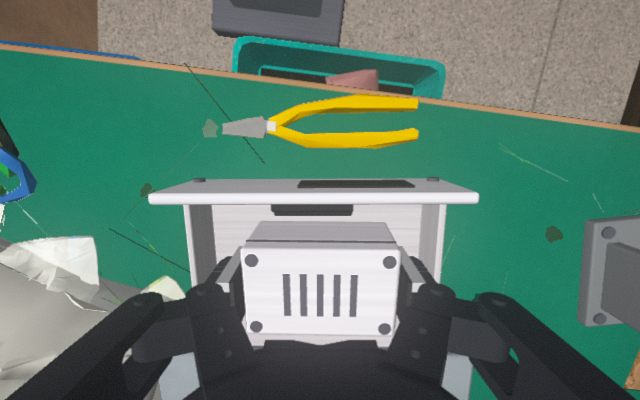

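Module is over the nest with the rails below: front rail at (312,210), module front edge at (320,245). Module is about 1 mm too far +x and 2 mm too far +y; I'll correct while lowering.

Emit:
apply_moves --pt "14 -0.3 -1.2 0 1" --pt "11 -0.3 -0.5 0 1" --pt "0 0 0 0 1"

```text
t: 16.42
tool_pos: [0.4781, 0.1838, 0.0258]
eef_rot: [-0.52, 0.492, 0.539, 0.445]
contact_force: [1.6, -0.5, -2.9]
grip_width: 0.761
```

Run:
```python
from h import *
plan([.4826,.1838,.016],np.radians(97.7))
```

```text
t 16.43 tcp [0.4781 0.1838 0.0258] jaw 97.03 xax [-0.065 -0.032 -0.997] q6 -1.334 F [ 1.6 -0.5 -2.9] w 0.761
delta mm [ 9.5 -5.2 -0.3] twist -0.013
```

```bash
cat > chk.py <<'E'
from mod import *
import sys
st,im,dp=snap('wrist',sys.argv[1]); modpose(st,im,dp,float(sys.argv[2]))
P=cloud('wrist',dp,st); a=np.radians(7.7); C=np.array([np.cos(a),np.sin(a)]); N=np.array([-C[1],C[0]])
Q=P[...,:2]*1000-[570.,195.8]; X=Q@C; Y=Q@N; Z=P[...,2]; g=im.max(2)
m=(g<90)&(Z>.046)&(Z<.058)&(X<-100)&(X>-121)&(abs(Y)<30); print('front rail',m.sum(),np.percentile(X[m],[5,50,95]).round(1),np.percentile(Y[m],[5,50,95]).round(1))
m=(Z>.05)&(Z<.062)&(X<-110)&(X>-135)&(abs(Y)<90)&(g>120); print('panel',m.sum(),np.percentile(X[m],[5,50,95]).round(1),np.percentile(Y[m],[2,50,98]).round(1))
plan([.4826,.1838,.016],np.radians(97.7),st)
E
python3 chk.py w7.png 53
```

```text
slope [-2.9000e-02  2.0000e-03  5.2968e+01] rect [-88.2   3.8] [71.9 42.9] 88.9 bbox [  240   245   174    91 13890]
front rail 943 [-119.  -117.3 -112.9] [-18.8  -2.   16.4]
panel 6467 [-125.9 -123.8 -120.6] [-75.6   1.   73.3]
t 16.43 tcp [0.4781 0.1838 0.0258] jaw 97.03 xax [-0.065 -0.032 -0.997] q6 -1.334 F [ 1.6 -0.5 -2.9] w 0.761
delta mm [ 9.5 -5.2 -0.3] twist -0.013
```

View pics/w7.png

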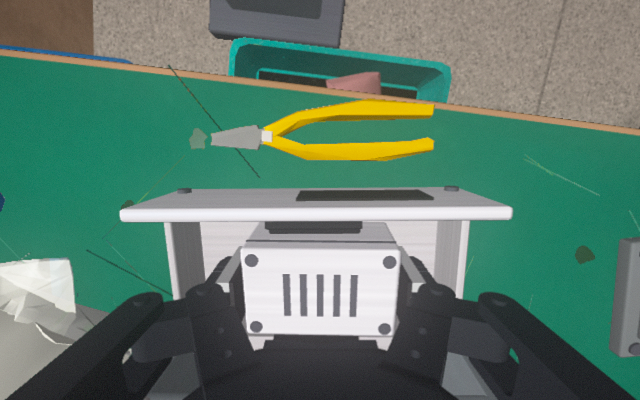

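The module is down inside the rails, and the drawer has been drawn out about 4 mm with it (panel now at -124). It is still centred on the nest, so I'll lower the rest with a slight +x correction.

Emit:
apply_moves --pt "5 -1.5 0 0 1" --pt "4 -0.8 0 0 1" --pt "2 -0.5 0 0 1" --pt "0 0 0 0 1"

```text
t: 16.98
tool_pos: [0.4737, 0.1833, 0.0163]
eef_rot: [-0.515, 0.497, 0.539, 0.444]
contact_force: [-2.4, -0.4, -2.8]
grip_width: 0.761
```

```bash
python3 chk.py w8.png 46
```

```text
slope [-6.9000e-02  3.0000e-03  3.9725e+01] rect [-92.1   1.8] [76.7 43.1] 88.8 bbox [  230   246   185    90 13862]
front rail 393 [-120.8 -118.  -116.7] [-18.9  -0.8  15.7]
panel 7565 [-130.2 -128.1 -124.9] [-75.8   1.2  73.4]
t 16.98 tcp [0.4737 0.1833 0.0163] jaw 96.54 xax [-0.075 -0.033 -0.997] q6 -1.329 F [-2.4 -0.4 -2.8] w 0.761
delta mm [-0.3 -8.9 -0.5] twist -0.022
```

Emit:
apply_moves --pt "1.5 -1 0 0 1" --pt "0 0 0 0 1" --pt "0 0 0 0 -0.85" --pt "0 0 0 0 -0.85" --pt "0 0 0 0 -0.85" --pt "0 0 0 0 -0.85"

```text
t: 17.77
tool_pos: [0.4742, 0.1833, 0.0166]
eef_rot: [-0.514, 0.498, 0.539, 0.445]
contact_force: [-3.3, 1.0, 1.0]
grip_width: 0.925
```

```bash
python3 chk.py w9.png 46
```

```text
slope [-8.0000e-03 -1.0000e-03  4.3537e+01] rect [-96.2   1.4] [66.6 45.6] 88.5 bbox [  243   233   157    97 14171]
front rail 394 [-120.9 -118.1 -116.9] [-18.4   0.2  16. ]
panel 7520 [-130.2 -128.1 -124.9] [-75.8   1.   73.3]
t 17.77 tcp [0.4742 0.1833 0.0166] jaw 96.37 xax [-0.076 -0.032 -0.997] q6 -1.328 F [-3.3  1.   1. ] w 0.925
delta mm [-0.1 -8.4 -0.4] twist -0.025
```

Module now reads flat at the floor height and midway in y. I'll raise the hand straight up and look.

Emit:
apply_moves --pt "-15 1 0 0 -0.85" --pt "-30 2 0 0 -0.85" --pt "-50 4 0 0 -0.85" --pt "-50 3 0 0 -0.85" --pt "0 0 0 0 -0.85"

```text
t: 18.45
tool_pos: [0.4784, 0.1877, 0.1702]
eef_rot: [-0.516, 0.495, 0.538, 0.447]
contact_force: [0.5, 0.1, -0.8]
grip_width: 0.927
```

```bash
sed -i 's/g>60)/g>60)\&(X<-45)/' mod.py; python3 chk.py w10.png 46
python3 - <<'E'
import cv2,numpy as np
a=cv2.imread('pics/w10.png'); cv2.imwrite('pics/crop10.png',cv2.resize(a[100:330,130:510],None,fx=1.8,fy=1.8))
E
```

```text
slope [ 0.0000e+00 -1.0000e-03  4.4353e+01] rect [-95.5   1.7] [66.  44.5] 88.4 bbox [ 285  179   72   47 3194]
front rail 1 [-120.7 -120.7 -120.7] [-19.5 -19.5 -19.5]
panel 1329 [-130.  -127.3 -124.3] [-75.8   0.9  74.2]
t 18.45 tcp [0.4784 0.1877 0.1702] jaw 96.45 xax [-0.069 -0.03  -0.997] q6 -1.326 F [ 0.5  0.1 -0.8] w 0.927
delta mm [153.6 -14.9  -0.9] twist -0.023
```

View pics/crop10.png

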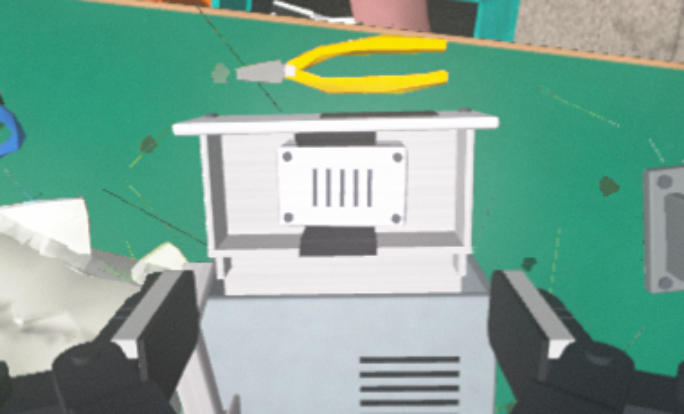

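The crop shows the module flat between both rails (centre near (341,187)), its ends clear of the side walls. I've now viewed 12 pictures, so the rest is checked by numbers. Next I move in front of the drawer with fingers shut.

Emit:
apply_moves --pt "0 35 8 -0.02 1" --pt "0 34 8 0 1" --pt "0 0 0 0 1" --pt "0 0 0 0 1" --pt "0 0 0 0 1"

```text
t: 19.12
tool_pos: [0.4051, 0.194, 0.1711]
eef_rot: [-0.519, 0.492, 0.544, 0.439]
contact_force: [-0.5, -0.5, 0.2]
grip_width: -0.002
```

```bash
cat > tgt.py <<'E'
from h import *
import sys
# chamber-frame target (mm) -> plan
x,y,z=map(float,sys.argv[1:4]); a=np.radians(7.7); C=np.array([np.cos(a),np.sin(a)]); N=np.array([-C[1],C[0]])
w=np.array([570.,195.8])+x*C+y*N; st=ctrl.sense(); q=np.array(st['tool_pos'][:2])*1000-[570.,195.8]
print('tcp chamber',np.round([q@C,q@N],1)); plan([w[0]/1000,w[1]/1000,z/1000],np.radians(97.7 if len(sys.argv)<5 else float(sys.argv[4])),st)
E
python3 tgt.py -160 22 33
python3 - <<'E'
from h import *
f=np.load('pics/w10.png.npz',allow_pickle=True); st=f['st'].item(); dp=f['dp']; im=f['im']
P=cloud('wrist',dp,st); hsv=cv2.cvtColor(im,cv2.COLOR_BGR2HSV)
m=(cv2.inRange(hsv,(20,150,120),(35,255,255))>0)&(dp>0)&(P[...,0]<.46)&(P[...,0]>.3); print('pliers z',np.percentile(P[m][:,2],[5,50,95]).round(4),np.percentile(P[m][:,:2],[2,98],axis=0).round(3))
E
```

```text
tcp chamber [-163.7   20.3]
t 19.12 tcp [0.4051 0.194  0.1711] jaw 97.62 xax [-0.075 -0.033 -0.997] q6 -1.283 F [-0.5 -0.5  0.2] w -0.002
delta mm [137.3 -14.5   4.9] twist -0.003
pliers z [0.0062 0.0099 0.0147] [[ 0.396 -0.134]
 [ 0.457  0.231]]
```

Emit:
apply_moves --pt "40 -3 1 0 1" --pt "40 -3 1 0 1" --pt "35 -3 1 0 1" --pt "0 0 0 0 1"

```text
t: 19.62
tool_pos: [0.4099, 0.195, 0.0526]
eef_rot: [-0.52, 0.491, 0.542, 0.441]
contact_force: [-0.3, -0.8, 0.1]
grip_width: -0.001
```

```bash
python3 tgt.py -160 22 35
```

```text
tcp chamber [-158.8   20.6]
t 19.62 tcp [0.4099 0.195  0.0526] jaw 97.5 xax [-0.07  -0.031 -0.997] q6 -1.283 F [-0.3 -0.8  0.1] w -0.001
delta mm [17.6 -0.   1.8] twist -0.005
```

Emit:
apply_moves --pt "16 0 1.8 0 1" --pt "0 0 0 0 1" --pt "-1 -8 0 0 1" --pt "-1 -8 0 0 1" --pt "-1 -8 0 0 1" --pt "-1 -8 0 0 1"

```text
t: 20.38
tool_pos: [0.4444, 0.2015, 0.0408]
eef_rot: [-0.52, 0.49, 0.542, 0.443]
contact_force: [-1.8, 0.2, -1.4]
grip_width: 0.001
```

```bash
python3 tgt.py -62 22 35
```

```text
tcp chamber [-123.7   22.5]
t 20.38 tcp [0.4444 0.2015 0.0408] jaw 97.48 xax [-0.067 -0.029 -0.997] q6 -1.297 F [-1.8  0.2 -1.4] w 0.001
delta mm [  1.4 -62.   -0.2] twist -0.005
```

Emit:
apply_moves --pt "0 -8 0 0 1" --pt "-0.5 -8 0 0 1" --pt "-0.5 -8 0 0 1" --pt "-0.5 -8 0 0 1" --pt "-0.5 -8 0 0 1" --pt "-0.5 -6 0 0 1"

```text
t: 21.12
tool_pos: [0.4939, 0.2082, 0.0403]
eef_rot: [-0.52, 0.489, 0.542, 0.443]
contact_force: [-2.6, 0.1, 0.8]
grip_width: -0.001
```

```bash
python3 tgt.py -62 22 38
```

```text
tcp chamber [-73.8  22.5]
t 21.12 tcp [0.4939 0.2082 0.0403] jaw 97.47 xax [-0.066 -0.029 -0.997] q6 -1.319 F [-2.6  0.1  0.8] w -0.001
delta mm [  1.5 -11.9  -0.4] twist -0.005
```

Emit:
apply_moves --pt "-0.5 -5 0 0 1" --pt "0 -4 0 0 1" --pt "0 -3 0 0 1" --pt "0 0 0 0 1"

```text
t: 21.62
tool_pos: [0.5046, 0.2094, 0.0398]
eef_rot: [-0.519, 0.491, 0.543, 0.442]
contact_force: [-1.3, -0.2, 0.2]
grip_width: -0.003
```

```bash
python3 tgt.py -62 22 38
```

```text
tcp chamber [-63.   22.3]
t 21.62 tcp [0.5046 0.2094 0.0398] jaw 97.46 xax [-0.071 -0.03  -0.997] q6 -1.325 F [-1.3 -0.2  0.2] w -0.003
delta mm [ 1.7 -1.1 -0.2] twist -0.006
```

Still sliding at about 1.5–2.5 N, so it isn't at the stop yet. I keep pushing until the force rises.

Emit:
apply_moves --pt "0 -4 0 0 1" --pt "0 -4 0 0 1" --pt "0 -3 0 0 1" --pt "0 0 0 0 1"

```text
t: 22.12
tool_pos: [0.504, 0.2088, 0.0387]
eef_rot: [-0.514, 0.498, 0.547, 0.434]
contact_force: [-0.8, -0.6, 0.6]
grip_width: 0.0
```

```bash
python3 tgt.py -55 22 38
```

```text
tcp chamber [-63.7  21.8]
t 22.12 tcp [0.504  0.2088 0.0387] jaw 97.45 xax [-0.094 -0.036 -0.995] q6 -1.329 F [-0.8 -0.6  0.6] w 0.0
delta mm [-0.2 -8.7  0.3] twist -0.007
```

TCP no longer advances (it leans instead), so the drawer seems home. I back off, rise and verify with the cameras.

Emit:
apply_moves --pt "0 12 0 0 1" --pt "0 25 0 0 1" --pt "-50 0 0 0 1" --pt "-60 0 0 0 1" --pt "-60 0 0 0 1" --pt "0 0 0 0 1"

```text
t: 22.88
tool_pos: [0.4821, 0.2099, 0.2158]
eef_rot: [-0.515, 0.497, 0.546, 0.436]
contact_force: [-0.5, -0.8, -0.3]
grip_width: 0.0
```

```bash
python3 tgt.py 40 -64.5 210
cat > verify.py <<'E'
from h import *
a=np.radians(7.7); C=np.array([np.cos(a),np.sin(a)]); N=np.array([-C[1],C[0]])
def fr(name):
    st,im,dp=snap(name); P=cloud(name,dp,st); Q=P[...,:2]*1000-[570.,195.8]; return im,dp>0,Q@C,Q@N,P[...,2]*1000
for n in ('scene','top','wrist'):
    im,v,X,Y,Z=fr(n)
    m=v&(Z>50)&(Z<60)&(X>-140)&(X<-42)&(abs(Y)<85); p=lambda A:np.percentile(A[m],[5,50,95]).round(1) if m.sum()>10 else None
    print(n,'panel',m.sum(),p(X),p(Y))
    m=v&(Z>84)&(Z<185)&(abs(Y+64.5)<12)&(X>-95)&(X<35); print(n,'hook',m.sum(),p(X),p(Y),p(Z))
    if m.sum()>10:
        k=m&(im.max(2)<70); m=k; print('  dark tab',m.sum(),p(X),p(Y),p(Z))
    m=v&(Z>30)&(Z<300)&(Y<-85)&(Y>-140)&(X>-110)&(X<90); print(n,'right nbr z',m.sum(),p(Z),p(X))
    m=v&(Z>66)&(Z<74)&(abs(X)<40)&(abs(Y)<50); print(n,'roof z',p(Z))
E
python3 verify.py
```

```text
tcp chamber [-85.3  25.7]
t 22.88 tcp [0.4821 0.2099 0.2158] jaw 97.45 xax [-0.09  -0.036 -0.995] q6 -1.313 F [-0.5 -0.8 -0.3] w 0.0
delta mm [  -3.9 -125.9  -89.5] twist -0.007
scene panel 400 [-52.5 -50.6 -43.7] [-79.3  -3.1  70. ]
scene hook 724 [-76.  -45.3  16.3] [-75.  -70.1 -58.9] [ 88.1 104.4 126.3]
  dark tab 177 [-78.1 -69.7 -56.2] [-75.3 -70.4 -60.5] [117.2 123.3 127.5]
scene right nbr z 659 [33.3 58.4 75.6] [-36.3 -21.8  40.7]
scene roof z [68.4 70.1 71.7]
top panel 0 None None
top hook 24 [-76.3 -74.7 -72.9] [-72.3 -66.  -58. ] [119.3 124.9 127.2]
  dark tab 0 None None None
top right nbr z 227 [31.8 48.8 66.5] [-36.1 -25.8 -17.9]
top roof z None
wrist panel 795 [-50.2 -48.  -43.8] [-60.7  -3.6  72.6]
wrist hook 1390 [-74.9 -55.6 -22.6] [-72.  -62.9 -56.8] [ 92.4 115.1 125.6]
  dark tab 6 None None None
wrist right nbr z 2513 [35.  55.8 74. ] [-33.   -9.5  23.6]
wrist roof z [67.3 68.4 69.5]
```

The drawer panel now reads at x = -51…-45, flush with the chamber front, so it is home. The hook tab is at about (-66, -65, 123 mm), roughly 0.4 rad. I go above it.

Emit:
apply_moves --pt "0 -7 -45 0 1" --pt "0 -7 -45 0 1" --pt "0 0 0 0 1"

```text
t: 23.4
tool_pos: [0.5006, 0.1184, 0.2054]
eef_rot: [-0.511, 0.502, 0.55, 0.428]
contact_force: [-0.0, -0.6, 0.0]
grip_width: 0.002
```

```bash
python3 tgt.py -72 -65 135; python3 verify.py | grep -A1 -E "hook"
python3 - <<'E'
from h import *
a=np.radians(7.7); C=np.array([np.cos(a),np.sin(a)]); N=np.array([-C[1],C[0]])
f=np.load('pics/top0.png.npz',allow_pickle=True); P=cloud('top',f['dp']); Q=P[...,:2]*1000-[570.,195.8]; X=Q@C;Y=Q@N;Z=P[...,2]*1000
m=(Z>90)&(Z<190)&(abs(Y+66)<16)&(X>-95)&(X<40); print('start hook',m.sum(),[np.percentile(A[m],[5,50,95]).round(1) for A in (X,Y,Z)])
E
```

```text
tcp chamber [-79.1 -67.4]
t 23.4 tcp [0.5006 0.1184 0.2054] jaw 97.6 xax [-0.11  -0.043 -0.993] q6 -1.472 F [-0.  -0.6  0. ] w 0.002
delta mm [ 69.  -15.1   4.4] twist -0.005
scene hook 723 [-76.1 -44.9  16.6] [-75.1 -70.1 -58.8] [ 87.9 104.5 126.2]
  dark tab 175 [-77.7 -69.8 -56.8] [-75.4 -70.2 -60.2] [117.2 122.9 127.7]
--
top hook 294 [-74.1  -0.   21.9] [-74.5 -63.5 -54.1] [ 87.1  94.1 124.5]
  dark tab 12 [-75.  -73.8 -71.8] [-70.2 -61.4 -57.8] [123.5 125.3 126.8]
--
wrist hook 358 [-76.2 -71.9 -65.2] [-73.  -65.8 -58. ] [119.  124.3 126.4]
  dark tab 1 None None None
start hook 433 [array([-63.7, -31.5,  15.5]), array([-72.1, -63.7, -57.1]), array([ 90.9, 117.3, 145.1])]
```

The start picture puts the tab at z ≈ 145 (about 0.7 rad), so the hand nudged the hook down to about 0.4 rad during the placing. I note its angle with a line fit and carry on.

Emit:
apply_moves --pt "30 -7 2 0 1" --pt "30 -7 2 0 1" --pt "0 0 0 0 1"

```text
t: 23.92
tool_pos: [0.5061, 0.1273, 0.1425]
eef_rot: [-0.513, 0.5, 0.552, 0.427]
contact_force: [0.1, -0.4, 0.1]
grip_width: 0.003
```

```bash
python3 tgt.py -73 -65 88
cat > hook.py <<'E'
from verify import fr,np
im,v,X,Y,Z=fr('scene')
g=im.max(2)
m=v&(Z>76)&(Z<135)&(abs(Y+67)<11)&(X>-58)&(X<5)
k=np.polyfit(X[m],Z[m],1)
for _ in range(3):
    r=Z-np.polyval(k,X); mm=m&(abs(r)<6); k=np.polyfit(X[mm],Z[mm],1)
print('arm slope angle',round(-np.arctan(k[0]),3),mm.sum(),'z at hinge x',np.polyval(k,17).round(1))
E
python3 hook.py | tail -1
```

```text
tcp chamber [-72.5 -59.3]
t 23.93 tcp [0.5061 0.1273 0.1425] jaw 97.97 xax [-0.11  -0.042 -0.993] q6 -1.464 F [ 0.1 -0.4  0.1] w 0.003
delta mm [54.3 -5.8 -4.2] twist 0.002
arm slope angle 0.414 300 z at hinge x 86.6
```

Hook angle is 0.41 rad, so it never went under 0.35 with the drawer out. Pressing the tab down now.

Emit:
apply_moves --pt "12 -1.5 -4 0 1" --pt "10 -1.2 0 0 1" --pt "8 -1 0 0 1" --pt "8 -1 0 0 1" --pt "7 -0.8 0 0 1"

```text
t: 24.75
tool_pos: [0.5107, 0.1219, 0.0997]
eef_rot: [-0.515, 0.498, 0.55, 0.43]
contact_force: [-0.5, -0.3, 1.1]
grip_width: -0.002
```

```bash
python3 tgt.py -73 -65 88;python3 hook.py | tail -1
```

```text
tcp chamber [-68.7 -65.3]
t 24.75 tcp [0.5107 0.1219 0.0997] jaw 97.89 xax [-0.101 -0.04  -0.994] q6 -1.471 F [-0.5 -0.3  1.1] w -0.002
delta mm [12.1  3.1  0.6] twist 0.001
arm slope angle 0.097 325 z at hinge x 87.5
```

Emit:
apply_moves --pt "6 1 0 0 1" --pt "5 1 0 0 1" --pt "5 0 0 0 1" --pt "4 0 0 0 1" --pt "0 0 0 0 1"

```text
t: 25.58
tool_pos: [0.5095, 0.1217, 0.0899]
eef_rot: [-0.516, 0.497, 0.548, 0.432]
contact_force: [-0.7, -0.3, -0.2]
grip_width: 0.005
```

```bash
python3 tgt.py -73 -65 85;python3 hook.py | tail -1
```

```text
tcp chamber [-69.9 -65.3]
t 25.57 tcp [0.5095 0.1217 0.0899] jaw 97.88 xax [-0.095 -0.039 -0.995] q6 -1.47 F [-0.7 -0.3 -0.2] w 0.005
delta mm [5.2 2.6 0.5] twist 0.001
arm slope angle -0.009 311 z at hinge x 87.1
```

Emit:
apply_moves --pt "6 0 0 0 1" --pt "5 0 0 0 1" --pt "-20 0 0 0 1" --pt "-50 0 0 0 1" --pt "-60 0 0 0 1" --pt "0 30 0 0 1" --pt "0 30 0 0 1" --pt "0 0 0 0 1"

```text
t: 26.78
tool_pos: [0.4615, 0.1187, 0.2276]
eef_rot: [-0.517, 0.496, 0.548, 0.433]
contact_force: [0.3, -0.9, -0.8]
grip_width: 0.001
```

```bash
python3 hook.py; python3 tgt.py -73 -65 85
python3 - <<'E'
from h import *
st,im,dp=snap('top'); P=cloud('top',dp); m=(P[...,2]>.08)&(P[...,2]<.1)&(np.hypot(P[...,0]-.637,P[...,1]-.369)<.05); q=P[m]; print('jar',len(q),((q.min(0)+q.max(0))/2).round(3))
E
```

```text
scene panel 405 [-60.3 -50.8 -43.4] [-79.9  -2.   70.3]
scene hook 649 [-82.5 -33.9  17.2] [-74.8 -67.4 -57.5] [85.2 88.  90.3]
  dark tab 159 [-85.6 -75.5 -64.3] [-75.1 -68.4 -60.6] [84.9 88.4 90.2]
scene right nbr z 699 [ 34.1  60.2 277.1] [-102.6  -23.    41.3]
scene roof z [68.5 70.2 71.7]
top panel 262 [-50.1 -47.4 -44. ] [-57.9   3.7  71.2]
top hook 465 [-68.2 -19.5  20.4] [-73.4 -64.9 -55.9] [85.3 87.9 90.6]
  dark tab 3 None None None
top right nbr z 77 [30.7 37.  44.6] [-25.3 -16.5  -1.5]
top roof z [67.5 69.8 72.2]
wrist panel 692 [-50.1 -48.  -43. ] [-26.1  22.   72.5]
wrist hook 169 [-83.4  13.4  21.8] [-71.1 -64.8 -59.5] [84.8 87.1 88.8]
  dark tab 2 None None None
wrist right nbr z 2122 [ 36.3 282.5 299. ] [-108.8 -102.2  -20.5]
wrist roof z [67.3 68.4 69.5]
arm slope angle -0.002 374 z at hinge x 87.1
tcp chamber [-115.5  -61.8]
t 26.98 tcp [0.4638 0.119  0.2272] jaw 97.86 xax [-0.092 -0.038 -0.995] q6 -1.462 F [-0.3 -0.  -0.7] w -0.005
delta mm [137.5 -55.9   0.3] twist 0.0
jar 663 [0.638 0.369 0.088]
```

```bash
python3 -c "
from workcell import ctrl
print(ctrl.finish_job())"
```

```text
the job is handed in; nothing more can be done
None
```

I handed the job in at about 27 s of the 69 s allowed. The module is in the drawer, the drawer is home and the hook is down. `finish_job` gave no verdict.

I took the module from the rack by its long sides and set it flat on the bench about 105 mm from the rack seat. I took it again by its ends, lowered it between the rails and let go. Then I pushed the drawer in until the arm stalled and pressed the hook down from above.

**What the last checks showed**
- **Module:** after release it lay flat, with its top at floor height plus 36 mm and about 1–2 mm off centre along the rails. Across the rails it read about 2–3 mm off centre, a reading blurred by the camera angle. I could not see it again once the drawer was shut.
- **Drawer:** the front panel reads flush with the chamber front, about 79.5 mm in from where it stood after the placing.
- **Hook:** the fitted angle is about 0.00 rad and the tab is at 88 mm, against 89 mm expected.
- **Jar:** it moved no more than about 1 mm.
- **Robot:** it is clear of everything, with no more than 1 N of force reading.

**What did not go to plan**
- The first grip in the rack was about 10 mm too high, so I reopened and took it lower.
- The tool gradually leaned to about 0.1 rad from sag during moves.
- Lowering the module drew the drawer out to about its outer stop.
- The hook came down from about 0.7 to 0.41 rad while the drawer was still out, most likely nudged by the hand during the placing. That is above the 0.35 rad limit.

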